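# Gauge a blind post socket and fit the matching turned post

### The job

In this woodturner's workshop, find out how deep the blind socket in the dark bench block is by lowering the red-handled depth rod upright into it, then put the rod back in its holder as it was. Then stand in the socket, fully home, the one of the two turned posts that leaves 50 mm of post showing above the block, and leave the other post standing where it is.

Things in the scene. Friction and masses are not known exactly. Their poses are not given: they have to be found in the camera images.
- socket (a point): Centre of the mouth of the blind socket, in the top face of a fixed dark wooden block, z up, 85 mm above the table. From here the block reaches 50 mm along its x and -x, 50 mm along +y, 120 mm along -y. Socket round, 38 mm wide, vertical, flat bottom; its depth is either 40 or 70 mm, drawn anew each time: probe it.
- rod_handle (a point): Middle of the rod's red handle (30 mm wide, 59 mm tall), z up. Below it: brass collar 36 mm wide, 29 to 35 mm below; steel shaft 14 mm wide, its flat tip 130 mm below. 200 g, loose. It starts upright in its holder, a fixed wooden block 70 x 70 x 100 mm tall with a 22 mm wide vertical hole, collar resting on top; this point is then 135 mm up. Put it back at this start.
- short_post_mid (a point): Middle (half-way up, on the axis) of the short turned post: loose pale wooden cylinder with flat ends, 26 mm in diameter and 90 mm long, a thin brass band near its top, 60 g, standing upright on the table. It leaves 50 mm showing in a 40 mm deep socket.
- long_post_mid (a point): Middle (half-way up, on the axis) of the long turned post: as the short one, but 120 mm long. It leaves 50 mm showing in a 70 mm deep socket.
There are look-alikes about, which are no part of the job. There is more than one size of the part that bears rod_handle; the job needs the middle-sized. What is shaped like the part that bears short_post_mid but orange is not meant.

How it is judged (in metres and radians):
On the way, in this order (a step that is already met when the one before it is completed fails the run):
1. the depth rod stands upright in the socket, its tip at least 34 mm below the mouth (z of rod_handle in the frame of socket below 0.096 m and horizontal distance between rod_handle and socket below 0.02 m and angle between rod_handle's own z axis and vertical below 0.2 rad), for 0.2 s.
2. the rod is back upright in its holder, within 15 mm of where it started (distance of rod_handle from where it was at the start of the episode below 0.015 m and angle between rod_handle's own z axis and vertical below 0.17 rad), for 0.2 s.
At the end, for the whole second after the job is handed in: One post stands upright (within 10 degrees) in the socket, within 12 mm of its axis, with its top 50 mm (8 mm either way) above the block's top face; the other post stands upright within 30 mm of where it started; the rod is upright in its holder within 15 mm of where it started; all are released (all of step 2 and ((horizontal distance between short_post_mid and socket below 0.012 m and z of short_post_mid in the frame of socket between -0.003 and 0.013 m and distance of long_post_mid from where it was at the start of the episode below 0.03 m) or (horizontal distance between long_post_mid and socket below 0.012 m and z of long_post_mid in the frame of socket between -0.018 and -0.002 m and distance of short_post_mid from where it was at the start of the episode below 0.03 m)) and angle between each of short_post_mid, long_post_mid's own z axis and vertical below 0.17 rad); the robot touches nothing.
It also fails if it takes over 72 s, if anything falls off the work surface, if the arm or the gripper's body presses on something with over 40 N, if the wrist force passes 120 N, or if a joint passes its speed limit or range.

### The arm

A 6-joint arm with a two-finger parallel gripper is mounted at the origin on the work surface. World frame = base frame: x ahead of the robot, y to its left, z up, the work surface at z = 0. Lengths are in m, angles in degrees, forces in N, time in s.
With the tool pointing down it reaches from about 0.35 to 0.875 m from the base axis. Payload 4.2 kg.
Tool frame: the origin (TCP) lies midway between the tips of the shut fingers; the grasp point (between the pads) lies 19 mm behind it; z points along the fingers, y is the direction in which the jaws open and shut (so a half turn about z gives the same grasp; the last joint's range is limited). The gripper opens to 87 mm and grips with 3 to 60 N. Pads are 19 mm wide; open, the fingers measure 117 mm over their backs; the gripper's body (75 mm by 190 mm) begins 51 mm behind the grasp point.
Start: joints at [91.994, 22.042, 0.453, 0, -68.411, -14.817], TCP at [0.139, 0.609, 0.223] pointing down, gripper open.
Joint ranges: [-179.83, 179.83], [-69.29, 118.12], [-61.27, 80.66], [-181.25, 117.63], [-171.15, -9.14], [-177.46, 177.46]. Speed limits (degrees/s): [159.86, 159.86, 180, 180, 180, 180].

### API

Orientations are given as a 3x3 rotation matrix whose columns are the frame's x, y, z axes.
In Python, from station import r gives the robot as it stands.
- The arm moves only by the tool carry_out, never from a script. Its argument "steps" is a list of rows, each a list of 2 entries, a list of its own where there are three numbers: the shift along the tool's x, y, z in cm, then the turn about the tool's z in degrees. In form: [[[x, y, z], twist], ...]. A call has 1 to 20 rows; each row is the pose to reach, as a shift and turn from the pose measured when the call began, along the tool's axes at that moment; what a row does not reach only later rows make up. A row lasts 1/10 s, in which the tool goes at most 50 mm and 8.59 degrees, less where a joint would pass 70% of its speed; a pose out of reach is approached as far as the arm can. A call with a gripper value outside its range is refused whole. "gripper" is the gripper's target within -1 to 1 (fully open at 1, half-way at 0, shut at -1), set as the call begins (left out, the last holds). The fingers move at their own pace and stop on an object; the grip force is fixed at half the most. Time passes only in rows, so rows that repeat a pose let the fingers close. It gives the time, the measured TCP pose, the force and the opening at its end, in the units of the state.
- r.sense(): the state, without advancing time (a new reading comes with each control period).
- r.capture(name): name is "scene" or "top"; returns the picture (384x512x3 uint8, red, green, blue); there is no depth.
- r.calibration(name): a dict with "camera_matrix" (3x3 intrinsics, pixels), "D" ([k1, k2, p1, p2, k3] as OpenCV has them; the pictures are not rectified), "world_from_camera" (4x4, takes a point from camera to world coordinates). Camera axes: x right, y up, looking along -z (the intrinsics and any distortion apply to the point x, -y, -z); pixel columns grow to the right and rows downward; lengths in m; the calibration is good to about 2 mm. A picture is of the moment at which its call begins. calibration takes no time and is no camera call.
- r.finish_job(): hands the job in, once; it reports no verdict.
Trained networks look in the newest picture that a camera, given by its name, has taken for a name from the list of things; names that differ only in an ending like _2 or _b are one class to them, and where a whole thing is asked for, a point or a joint stands for the part that bears it (a point fixed in the world has none). Each returns a list of dicts, best first, with "confidence" (0 to 1); they miss things now and then, are a little off and sometimes report something else, mostly with a low value. They report only what shows in the picture. A call takes as long as a camera call. They do not tell look-alikes from the thing itself.
- r.cut_out(camera, target): "pixels" (384x512 bool, what is visible of it).
- r.place_of(camera, target): "centre" ([x, y, z] in m, in world coordinates, good to about 4 mm: a listed point, or the origin of a listed thing).
The state is a dict: "time_s": time; "joints": joint angles; "joint_velocities": joint speeds; "effort": joint torques, N m; "tcp_pos": TCP position; "ee_rot": TCP orientation; "wrist_force": force on the tool from outside, world axes, zero at the start; "moment": the same for the moment, N m; "gripper_width": opening from 0.0 (shut) to 1.0 (fully open).
Only numpy, scipy, OpenCV 4.12 (cv2) and the standard library are available. Lean on these libraries where they do the work, as an engineer would, in place of code of your own. Each camera call takes 0.05 s, during which the arm holds its last target. There are 200 camera calls.

## Working session

There is one attempt and no reset: what is moved stays moved. The work goes in short steps, Python scripts to look and compute and a tool call to move; the robot and the scene stay as the last step left them, time stands still between calls to the robot, and variables do not carry over. Pictures are saved under pics/ and viewed, about 8 in all and at most 12, crops included, and the job is handed in when it is done.

Besides the shell and the picture viewer there is one more tool, called by a JSON object that holds its "method" and its "body". carry_out: Moves the arm, as the interface text tells. Its arguments: {"type":"object","properties":{"steps":{"type":"array","items":{"type":"array"}},"gripper":{"type":"number"}},"required":["steps"]}

```bash
mkdir -p pics; ls; python3 - <<'E'
from station import r
import cv2, numpy as np
s=r.sense(); print(s['time_s'],s['tcp_pos'],np.round(s['ee_rot'],3).tolist(),s['gripper_width'])
for c in ("scene","top"):
    im=r.capture(c); cv2.imwrite(f"pics/{c}0.png",im[:,:,::-1])
    k=r.calibration(c); print(c,k['camera_matrix'],k['D'],np.round(k['world_from_camera'],3).tolist())
    for t in ("socket","rod_handle","short_post_mid","long_post_mid"):
        for d in r.place_of(c,t): print(c,t,np.round(d['centre'],4),round(d['confidence'],2))
E
```

```text
pics
0.0 [0.1385565  0.6088494  0.22146699] [[0.975, -0.222, -0.0], [-0.222, -0.975, -0.002], [0.0, 0.002, -1.0]] 0.9996239565879399
scene [[356.46112417   0.         253.31582141]
 [  0.         356.46112417 184.37687318]
 [  0.           0.           1.        ]] [-0.05224364  0.          0.          0.          0.        ] [[0.31, -0.726, 0.614, 1.035], [0.951, 0.237, -0.2, -0.188], [0.0, 0.646, 0.764, 0.768], [0.0, 0.0, 0.0, 1.0]]
scene socket [ 0.5118 -0.0293  0.0844] 0.68
scene rod_handle [ 0.5813 -0.3092  0.0957] 0.87
scene rod_handle [ 0.5006 -0.415   0.1698] 0.67
scene rod_handle [ 0.4946 -0.3147  0.1331] 0.56
scene short_post_mid [0.4416 0.1363 0.0421] 0.61
scene short_post_mid [0.4978 0.1778 0.0455] 0.6
scene long_post_mid [0.458  0.3299 0.0682] 0.53
top [[369.83510609   0.         263.46891248]
 [  0.         369.83510609 186.45227599]
 [  0.           0.           1.        ]] [-0.05451117  0.          0.          0.          0.        ] [[-0.022, 0.99, -0.136, 0.387], [-1.0, -0.022, 0.002, -0.012], [-0.001, 0.136, 0.991, 0.961], [0.0, 0.0, 0.0, 1.0]]
top socket [ 0.5164 -0.0306  0.0826] 0.94
top rod_handle [ 0.4971 -0.4212  0.169 ] 0.92
top rod_handle [ 0.4925 -0.3196  0.1342] 0.65
top rod_handle [ 0.5791 -0.3141  0.0978] 0.47
top short_post_mid [0.4415 0.1359 0.0469] 0.71
top short_post_mid [0.4903 0.1763 0.0514] 0.65
top long_post_mid [0.4618 0.3258 0.0578] 0.82
```

View pics/scene0.png

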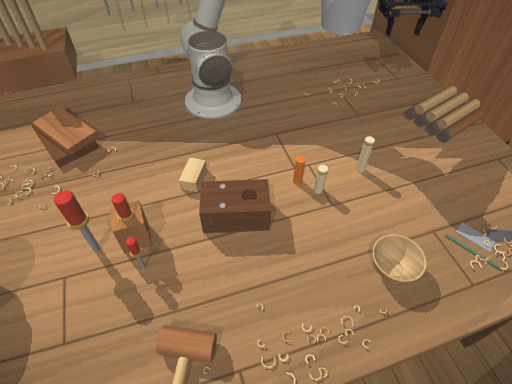

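View pics/top0.png

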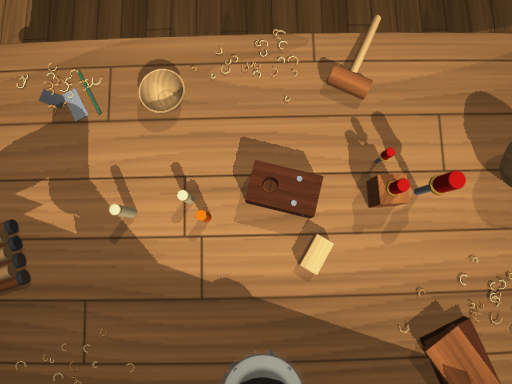

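The scene view shows the three red rods at about (70,205), (122,200, in its holder) and (133,245). It also shows the block's socket at (250,195), the orange decoy at (299,170), the short post at (321,180) and the long post at (366,155). The networks agree: the middle rod is the one in the holder. I'll refine these by triangulating.

```bash
cat > h.py <<'E'
import cv2, numpy as np, sys
from station import r
def ray(c,px):
    k=r.calibration(c); W=np.array(k['world_from_camera'])
    u=cv2.undistortPoints(np.array([[px]],float),np.array(k['camera_matrix']),np.array(k['D'],float))[0,0]
    d=W[:3,:3]@[u[0],-u[1],-1]; return W[:3,3],d/np.linalg.norm(d)
def proj(c,p):
    k=r.calibration(c); W=np.array(k['world_from_camera'])
    q=W[:3,:3].T@(np.array(p)-W[:3,3]); q=q*[1,-1,-1]
    return cv2.projectPoints(q.reshape(1,1,3),np.zeros(3),np.zeros(3),np.array(k['camera_matrix']),np.array(k['D'],float))[0].ravel()
def tri(pxs):
    A=0;b=0
    for c,p in pxs.items():
        o,d=ray(c,p); M=np.eye(3)-np.outer(d,d); A=A+M; b=b+M@o
    return np.linalg.solve(A,b)
def atz(c,p,z):
    o,d=ray(c,p); return o+d*(z-o[2])/d[2]
def blob(mask,near,rad=40):
    n,l,st,ce=cv2.connectedComponentsWithStats(mask.astype(np.uint8))
    best=[i for i in range(1,n) if st[i,4]>15 and np.hypot(*(ce[i]-near))<rad]
    i=min(best,key=lambda i:np.hypot(*(ce[i]-near))); return l==i,ce[i],st[i]
def move(wps):  # world TCP waypoints (x,y,z) (+yaw of tool x deg) -> tool shift cm, twist
    s=r.sense(); R=np.array(s['ee_rot']); p=np.array(s['tcp_pos'])
    yaw=np.degrees(np.arctan2(R[1,0],R[0,0])); print('tcp',p.round(4),'yaw',yaw.round(1))
    for w in wps:
        t=-(w[3]-yaw) if len(w)>3 else 0
        print(w,'->',(R.T@(np.array(w[:3])-p)*100).round(2).tolist(),round((t+180)%360-180,1))
E
python3 - <<'E'
from h import *
im={c:cv2.imread(f"pics/{c}0.png") for c in("scene","top")}
P={}
for c,I in im.items():
    B,G,R=[I[:,:,i].astype(int) for i in range(3)]
    m,ce,st=blob((R>100)&(G<50)&(B<60),proj(c,(.4935,-.317,.135)),12); P.setdefault('rod',{})[c]=ce; print(c,'rod',ce,st)
    g=I.max(2)
    pr=proj(c,(.514,-.03,.085)); x,y=pr.astype(int); print('socket pred',pr); print(g[y-9:y+10,x-14:x+15:2])
    r.capture(c)
    for t in("short_post_mid","long_post_mid"):
        for d in r.cut_out(c,t):
            yx=np.argwhere(d['pixels']); ce=yx.mean(0)[::-1]; mc=I[d['pixels']].mean(0)
            print(c,t,ce.round(1),len(yx),mc.round(0),round(d['confidence'],2))
            if mc[0]>70: P.setdefault(t,{})[c]=ce
for k,v in P.items(): print(k,tri(v).round(4),{c:atz(c,p,{'rod':.135,'short_post_mid':.045,'long_post_mid':.06}[k]).round(4) for c,p in v.items()})
E
```

```text
scene rod [126.625 213.375] [125 210   5   8  16]
socket pred [248.64528149 194.65126547]
[[111 115 115 117 112 108 112 115 117 115 119 117 117 123 112]
 [120 118 117 120 113 118 116 120 116 114 116 116 116 114 113]
 [110 112 115 118 121 121 117 121 115 112 118 115 118 118 122]
 [122 119 121 116 117 120 116 116 117 115 115 114 112 116 113]
 [121 119 119 112 118 110 106  91  97 107 113 114 112 115 112]
 [115 112 112 114 113  95  84  85  84  86 105 112 107 108 110]
 [108 111 109 115  97  81  87  81  80  84  86 110 107 110 116]
 [109 106 110 107  84  75  84  87  87  80  79 111 118 122 116]
 [112 111 108 109  78  81  82  86  91  85  81 106 119 119 122]
 [112 119 121 117  72  79  83  83  83  86  79  90 123 123 121]
 [121 120 119 117  72  78  83  79  88  85  83  90 123 119 123]
 [119 120 116 119  75  83  80  80  87  82  84  90 125 122 126]
 [119 116 122 120  72  77  78  84  85  82  82  98 119 116 115]
 [120 114 120 120  92  75  79  86  85  78  80 108 115 112 112]
 [111 113 110 117 109  80  95 108 114  97  93 114 113 110 114]
 [113 110 116 113 116 101 111 118 126 124 114 111 118 113 118]
 [
[... 1408 characters left out ...]
3]
 [ 95  94  92  92 125  95  92  87  97  92  88  95 103 106 103]
 [ 95  96  95  93 124 118  88  91  95  95  68  90  92  95 103]
 [ 98  97  96  96  96 118 105  93  93  92  87  86  89  89  92]
 [ 97  99  98  99  99  91 104  94  92  70  91  88  86  87  88]
 [ 99  98  98 100  98  99  80  99  76  96  96  91  90  91  87]]
top short_post_mid [185.1 196.5] 171 [135. 181. 196.] 0.53
rod [ 0.4991 -0.3254  0.1155] {'scene': array([ 0.5195, -0.3117,  0.135 ]), 'top': array([ 0.4951, -0.3284,  0.135 ])}
short_post_mid [0.4912 0.1817 0.0444] {'scene': array([0.4915, 0.1805, 0.045 ]), 'top': array([0.4915, 0.1825, 0.045 ])}
long_post_mid [ 0.989  -0.1465  0.7113] {'scene': array([0.4555, 0.3313, 0.06  ])}
```

```bash
python3 - <<'E'
from h import *
P={}
for c in("scene","top"):
    I=cv2.imread(f"pics/{c}0.png"); H=cv2.cvtColor(I,cv2.COLOR_BGR2HSV)
    m=((H[:,:,0]<4)|(H[:,:,0]>174))&(H[:,:,1]>190)&(H[:,:,2]>50)
    m,ce,st=blob(m,proj(c,(.4935,-.317,.135)),12); P[c]=ce
    print(c,ce,st,proj(c,(.4935,-.317,.135)),atz(c,ce,.135).round(4))
print(tri(P))
move([(.3,.52,.25,-65),(.53,.1,.25,-65),(.494,-.318,.25,-65),(.494,-.318,.12,-65)])
E
```

```text
Traceback (most recent call last):
  File "h.py", line 21, in blob
    i=min(best,key=lambda i:np.hypot(*(ce[i]-near))); return l==i,ce[i],st[i]
ValueError: min() iterable argument is empty
```

```bash
python3 - <<'E'
from h import *
P={}
for c in("scene","top"):
    I=cv2.imread(f"pics/{c}0.png").astype(int)
    m=(I[:,:,2]>3*I[:,:,1])&(I[:,:,2]>60)
    try:
        m,ce,st=blob(m,proj(c,(.4935,-.317,.135)),15); P[c]=ce
        print(c,ce,st,proj(c,(.4935,-.317,.135)),atz(c,ce,.135).round(4))
    except Exception as e: print(c,e)
if len(P)==2: print(tri(P))
move([(.3,.52,.25,-65),(.53,.1,.25,-65),(.494,-.318,.25,-65),(.494,-.318,.12,-65)])
E
```

```text
scene [117.87671233 197.95890411] [112 194  12  10  73] [123.1506633  204.94006355] [ 0.4695 -0.3269  0.135 ]
top [400.88461538 186.22527473] [390 179  20  15 182] [397.27799825 186.42572293] [ 0.4938 -0.3253  0.135 ]
[ 0.49062564 -0.31945941  0.15738564]
tcp [0.1387 0.6094 0.2226] yaw -12.8
(0.3, 0.52, 0.25, -65) -> [17.71, 5.14, -2.74] 52.2
(0.53, 0.1, 0.25, -65) -> [49.46, 40.99, -2.74] 52.2
(0.494, -0.318, 0.25, -65) -> [55.23, 82.54, -2.75] 52.2
(0.494, -0.318, 0.12, -65) -> [55.23, 82.54, 10.25] 52.2
```

{"method": "carry_out", "body": {"steps": [[[17.7,5.1,-3],52],[[17.7,5.1,-3],52],[[17.7,5.1,-3],52],[[17.7,5.1,-3],52],[[49.5,41,-3],52],[[49.5,41,-3],52],[[49.5,41,-3],52],[[49.5,41,-3],52],[[49.5,41,-3],52],[[49.5,41,-3],52],[[49.5,41,-3],52],[[49.5,41,-3],52],[[49.5,41,-3],52],[[49.5,41,-3],52],[[49.5,41,-3],52],[[55.2,82.5,-3],52],[[55.2,82.5,-3],52],[[55.2,82.5,-3],52],[[55.2,82.5,-3],52],[[55.2,82.5,-3],52]], "gripper": 0.4}}

```text
time_s: 2.8
tcp_pos: [0.5081, -0.1503, 0.253]
ee_rot: [[0.427, -0.904, 0.001], [-0.904, -0.427, 0.0], [0.0, -0.001, -1.0]]
wrist_force: [1.8, 0.3, 0.6]
gripper_width: 0.7
```

```bash
python3 - <<'E'
from h import *
for c in("scene","top"):
    r.capture(c)
    for t in ("rod_handle","socket"):
        for d in r.place_of(c,t): print(c,t,np.round(d['centre'],4),round(d['confidence'],2))
move([(.493,-.318,.25,-65),(.493,-.318,.12,-65)]); s=r.sense(); print(s['joints'],s['wrist_force'])
E
```

```text
scene rod_handle [ 0.4935 -0.3174  0.1357] 0.88
scene rod_handle [ 0.4983 -0.4139  0.1687] 0.79
scene rod_handle [ 0.5816 -0.312   0.0956] 0.55
scene socket [ 0.5151 -0.0279  0.0836] 0.67
top rod_handle [ 0.497  -0.4198  0.167 ] 0.93
top rod_handle [ 0.4935 -0.3208  0.1349] 0.54
top socket [ 0.515  -0.0289  0.0849] 0.92
tcp [ 0.5087 -0.1483  0.2526] yaw -64.8
(0.493, -0.318, 0.25, -65) -> [14.68, 8.66, 0.25] 0.2
(0.493, -0.318, 0.12, -65) -> [14.68, 8.66, 13.25] 0.2
[ 1.29155110e+00  1.15283228e+01 -1.00322774e+01 -1.86580856e-02
 -6.84292634e+01  2.39618515e+01] [0.1816698  0.5935127  0.09352508]
```

{"method": "carry_out", "body": {"steps": [[[14.7,8.7,0],0],[[14.7,8.7,0],0],[[14.7,8.7,0],0],[[14.7,8.7,0],0],[[14.7,8.7,0],0],[[14.7,8.7,0],0],[[14.7,8.7,4],0],[[14.7,8.7,6],0],[[14.7,8.7,8],0],[[14.7,8.7,10],0],[[14.7,8.7,12],0],[[14.7,8.7,13.2],0],[[14.7,8.7,13.2],0],[[14.7,8.7,13.2],0]]}}

```text
time_s: 4.5
tcp_pos: [0.4936, -0.3177, 0.1213]
ee_rot: [[0.428, -0.904, 0.001], [-0.904, -0.428, -0.0], [0.001, -0.001, -1.0]]
wrist_force: [0.5, 0.9, 0.3]
gripper_width: 0.699
```

```bash
python3 - <<'E'
from h import *
I=[]
for c in("scene","top"):
    im=r.capture(c); x,y=proj(c,(.493,-.318,.13)).astype(int)
    I.append(cv2.resize(im[max(y-50,0):y+50,x-65:x+65,::-1],(520,400),interpolation=cv2.INTER_CUBIC)[:, :390])
cv2.imwrite("pics/g1.png",np.hstack(I)); move([(.4935,-.3185,.12,-65)])
E
```

```text
tcp [ 0.4937 -0.3182  0.1219] yaw -64.7
(0.4935, -0.3185, 0.12, -65) -> [0.02, 0.03, 0.19] 0.3
```

View pics/g1.png

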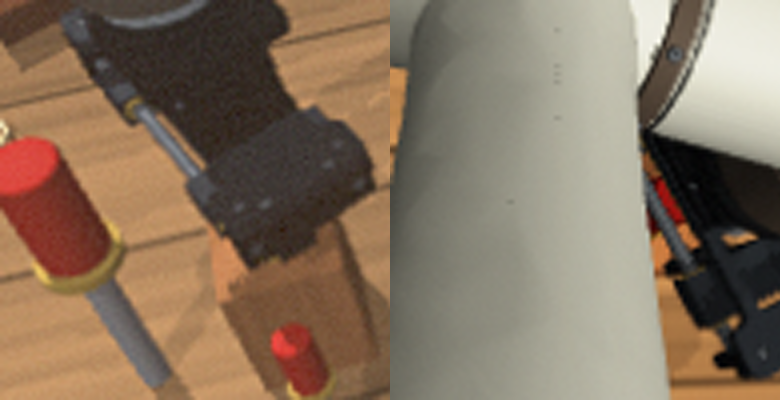

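The gripper is over the holder and hides the middle rod. The large and small rods are untouched, so I'll close.

{"method": "carry_out", "body": {"steps": [[[0,0,0],0],[[0,0,0],0],[[0,0,0],0],[[0,0,0],0],[[0,0,0],0],[[0,0,0],0],[[0,0,0],0]], "gripper": -1}}

```text
time_s: 5.3
tcp_pos: [0.494, -0.3183, 0.122]
ee_rot: [[0.427, -0.904, 0.003], [-0.904, -0.427, -0.001], [0.002, -0.002, -1.0]]
wrist_force: [0.4, -0.1, -0.5]
gripper_width: 0.339
```

{"method": "carry_out", "body": {"steps": [[[0,0,-1],0],[[0,0,-2.5],0],[[0,0,-4],0],[[0,0,-6],0],[[0,0,-8],0],[[0,0,-10],0],[[0,0,-12],0],[[0,0,-13.5],0],[[0,0,-13.5],0]]}}

```text
time_s: 6.2
tcp_pos: [0.4943, -0.3187, 0.2597]
ee_rot: [[0.427, -0.904, 0.007], [-0.904, -0.428, -0.003], [0.006, -0.005, -1.0]]
wrist_force: [-0.1, -0.1, -1.1]
gripper_width: 0.331
```

```bash
python3 - <<'E'
from h import *
I=[]
for c in("scene","top"):
    im=r.capture(c); x,y=proj(c,(.493,-.318,.2)).astype(int)
    I.append(cv2.resize(im[max(y-50,0):y+50,max(x-65,0):x+65,::-1],(520,400),interpolation=cv2.INTER_CUBIC)[:, :390])
    for d in r.place_of(c,"rod_handle"): print(c,np.round(d['centre'],4),round(d['confidence'],2))
cv2.imwrite("pics/g2.png",np.hstack(I)); move([(.514,-.0295,.255,-65)]); print(r.sense()['wrist_force'],r.sense()['moment'])
E
```

```text
scene [ 0.4966 -0.3126  0.2728] 0.88
scene [ 0.5028 -0.4155  0.1657] 0.87
scene [ 0.5798 -0.3095  0.0958] 0.58
top [ 0.4909 -0.3178  0.2683] 0.38
tcp [ 0.4928 -0.3178  0.2556] yaw -64.7
(0.514, -0.0295, 0.255, -65) -> [-25.16, -14.23, 0.07] 0.3
[ 0.25433644  0.49597416 -1.37755169] [ 0.12200555  0.03949256 -0.00127393]
```

View pics/g2.png

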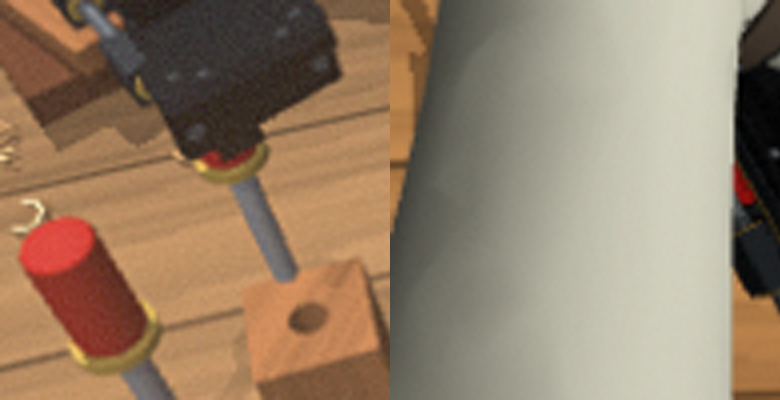

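The rod is held upright, clear of its holder. The hole's mouth shows at crop (308,318), which is a good check on the rod's axis.

{"method": "carry_out", "body": {"steps": [[[-25.2,-14.2,0],0],[[-25.2,-14.2,0],0],[[-25.2,-14.2,0],0],[[-25.2,-14.2,0],0],[[-25.2,-14.2,0],0],[[-25.2,-14.2,0],0],[[-25.2,-14.2,0],0],[[-25.2,-14.2,0],0],[[-25.2,-14.2,0],0],[[-25.2,-14.2,0],0]]}}

```text
time_s: 7.4
tcp_pos: [0.5133, -0.0303, 0.2553]
ee_rot: [[0.426, -0.905, -0.0], [-0.905, -0.426, 0.0], [-0.0, 0.0, -1.0]]
wrist_force: [-0.6, 0.7, -2.1]
gripper_width: 0.337
```

```bash
python3 - <<'E'
from h import *
x,y=proj("scene",(.493,-.318,.2)).astype(int)
print("hole",atz("scene",(max(x-65,0)+77,max(y-50,0)+79.5),.1))
I=[]
for c in("scene","top"):
    im=r.capture(c); x,y=proj(c,(.514,-.03,.12)).astype(int); print(c,x,y)
    I.append(cv2.resize(im[max(y-50,0):y+50,max(x-50,0):x+50,::-1],(400,400),interpolation=cv2.INTER_CUBIC))
    for t in("rod_handle","socket"):
      for d in r.place_of(c,t): print(c,t,np.round(d['centre'],4),round(d['confidence'],2))
cv2.imwrite("pics/g3.png",np.hstack(I)); move([(.514,-.0295,.255)])
E
```

```text
hole [ 0.49664118 -0.32042524  0.1       ]
scene 248 185
scene rod_handle [ 0.512  -0.0265  0.2674] 0.91
scene rod_handle [ 0.5816 -0.3066  0.0971] 0.69
scene rod_handle [ 0.5013 -0.4151  0.1714] 0.6
scene socket [ 0.5133 -0.0298  0.0852] 0.83
top 270 181
top rod_handle [ 0.4955 -0.419   0.1682] 0.94
top rod_handle [ 0.5765 -0.3123  0.0996] 0.65
top socket [ 0.5137 -0.0313  0.0828] 0.73
tcp [ 0.5135 -0.0298  0.2557] yaw -64.8
(0.514, -0.0295, 0.255) -> [-0.0, -0.06, 0.07] 0
```

View pics/g3.png

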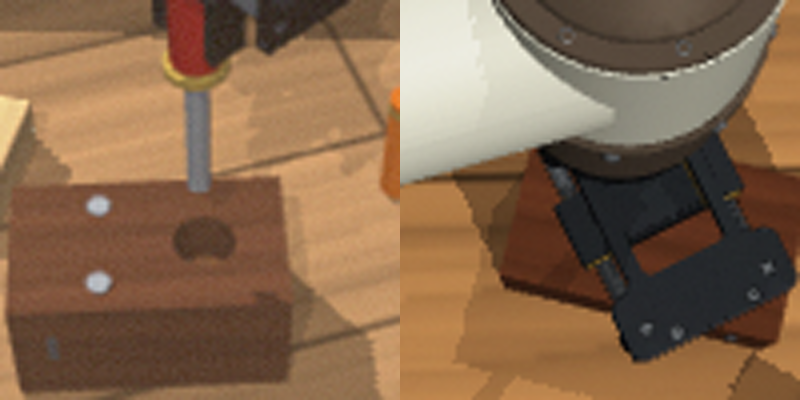

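```bash
python3 - <<'E'
from h import *
print(atz("scene",(247.75,181.5),.139),atz("scene",(249.25,194.9),.085))
E
```

```text
[ 0.51727418 -0.03266364  0.139     ] [ 0.5152013  -0.02882742  0.085     ]
```

{"method": "carry_out", "body": {"steps": [[[-0.3,-0.1,0],0],[[-0.3,-0.1,2],0],[[-0.3,-0.1,4],0],[[-0.3,-0.1,5],0],[[-0.3,-0.1,6],0],[[-0.3,-0.1,7],0],[[-0.3,-0.1,8],0],[[-0.3,-0.1,8.5],0],[[-0.3,-0.1,9],0],[[-0.3,-0.1,9],0],[[-0.3,-0.1,9],0],[[-0.3,-0.1,9],0],[[-0.3,-0.1,9],0]]}}

```text
time_s: 9.0
tcp_pos: [0.5134, -0.0265, 0.1661]
ee_rot: [[0.426, -0.905, 0.001], [-0.905, -0.426, 0.001], [0.0, -0.002, -1.0]]
wrist_force: [0.2, 0.6, -1.4]
gripper_width: 0.336
```

{"method": "carry_out", "body": {"steps": [[[0,0,0.2],0],[[0,0,0.4],0],[[0,0,0.6],0],[[0,0,0.8],0],[[0,0,0.8],0]]}}

```text
time_s: 9.5
tcp_pos: [0.5145, -0.027, 0.1617]
ee_rot: [[0.428, -0.904, 0.004], [-0.904, -0.428, -0.001], [0.003, -0.003, -1.0]]
wrist_force: [-4.5, 0.5, 15.2]
gripper_width: 0.336
```

Contact came at 15 N with the TCP at z = 0.1617. That puts the tip at about 0.045, so the socket is 40 mm deep and the short post is the one to use. I'll hold briefly, then lift.

{"method": "carry_out", "body": {"steps": [[[0,0,0],0],[[0,0,0],0],[[0,0,0],0],[[0,0,0],0],[[0,0,-1.5],0],[[0,0,-3],0],[[0,0,-5],0],[[0,0,-7],0],[[0,0,-9],0],[[0,0,-10],0],[[0,0,-10],0]]}}

```text
time_s: 10.6
tcp_pos: [0.5145, -0.0268, 0.2624]
ee_rot: [[0.428, -0.904, 0.006], [-0.904, -0.428, -0.001], [0.003, -0.005, -1.0]]
wrist_force: [0.3, 0.3, -1.9]
gripper_width: 0.337
```

```bash
python3 - <<'E'
from h import *
move([(.494,-.3183,.26,-64.7),(.494,-.3183,.121,-64.7)])
E
```

```text
tcp [ 0.5145 -0.0268  0.2624] yaw -64.7
(0.494, -0.3183, 0.26, -64.7) -> [25.47, 14.33, 0.24] 0.0
(0.494, -0.3183, 0.121, -64.7) -> [25.43, 14.41, 14.14] 0.0
```

{"method": "carry_out", "body": {"steps": [[[25.5,14.3,0],0],[[25.5,14.3,0],0],[[25.5,14.3,0],0],[[25.5,14.3,0],0],[[25.5,14.3,0],0],[[25.5,14.3,0],0],[[25.5,14.3,0],0],[[25.5,14.3,0],0],[[25.5,14.3,0],0],[[25.5,14.3,0],0],[[25.5,14.3,0],0]]}}

```text
time_s: 11.7
tcp_pos: [0.4947, -0.3173, 0.2625]
ee_rot: [[0.43, -0.903, 0.006], [-0.903, -0.43, -0.0], [0.003, -0.006, -1.0]]
wrist_force: [-0.2, -0.3, -1.6]
gripper_width: 0.342
```

```bash
python3 - <<'E'
from h import *
c="scene"; im=r.capture(c); x,y=proj(c,(.494,-.318,.13)).astype(int); print(x,y)
cv2.imwrite("pics/g4.png",cv2.resize(im[y-45:y+45,x-50:x+50,::-1],(600,540),interpolation=cv2.INTER_CUBIC))
move([(.494,-.3183,.26,-64.7),(.494,-.3183,.121,-64.7)])
E
```

```text
123 206
tcp [ 0.4947 -0.3174  0.2626] yaw -64.6
(0.494, -0.3183, 0.26, -64.7) -> [0.05, 0.11, 0.26] 0.1
(0.494, -0.3183, 0.121, -64.7) -> [0.01, 0.18, 14.16] 0.1
```

View pics/g4.png

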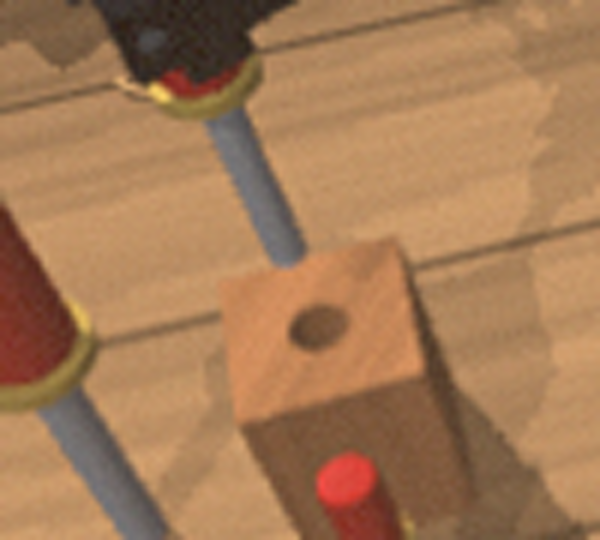

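{"method": "carry_out", "body": {"steps": [[[0.05,0.1,0],0],[[0.05,0.1,0],0],[[0.05,0.1,2],0],[[0.05,0.12,3.5],0],[[0.05,0.13,4],0],[[0.04,0.13,4.4],0],[[0.04,0.13,4.8],0],[[0.04,0.13,5.2],0],[[0.04,0.13,5.5],0],[[0.04,0.13,5.5],0]]}}

```text
time_s: 12.75
tcp_pos: [0.4939, -0.3183, 0.2073]
ee_rot: [[0.429, -0.903, 0.006], [-0.903, -0.429, -0.0], [0.003, -0.005, -1.0]]
wrist_force: [-0.0, -0.5, -2.6]
gripper_width: 0.341
```

{"method": "carry_out", "body": {"steps": [[[0,0,1],0],[[0,0,2],0],[[0,0,3],0],[[0,0.02,4],0],[[0,0.03,5],0],[[0,0.03,6],0],[[0,0.04,7],0],[[0,0.04,8],0],[[0,0.05,8.4],0],[[0,0.05,8.6],0],[[0,0.05,8.6],0],[[0,0.05,8.6],0]]}}

```text
time_s: 13.95
tcp_pos: [0.494, -0.3186, 0.122]
ee_rot: [[0.429, -0.903, 0.006], [-0.903, -0.429, -0.001], [0.003, -0.006, -1.0]]
wrist_force: [-2.4, 1.5, 1.2]
gripper_width: 0.336
```

{"method": "carry_out", "body": {"steps": [[[0,0,0],0],[[0,0,0],0],[[0,0,0],0],[[0,0,0],0],[[0,0,0],0],[[0,0,-2],0],[[0,0,-4],0],[[0,0,-7],0],[[0,0,-10],0],[[0,0,-13],0],[[0,0,-13],0],[[0,0,-13],0]], "gripper": 0.4}}

```text
time_s: 15.15
tcp_pos: [0.4933, -0.3184, 0.2525]
ee_rot: [[0.429, -0.903, 0.008], [-0.903, -0.429, -0.001], [0.004, -0.007, -1.0]]
wrist_force: [0.2, -0.6, -0.2]
gripper_width: 0.694
```

```bash
python3 - <<'E'
from h import *
for c in("scene","top"):
    r.capture(c)
    for t in("rod_handle","short_post_mid","long_post_mid"):
      for d in r.place_of(c,t): print(c,t,np.round(d['centre'],4),round(d['confidence'],2))
move([(.54,-.03,.25,-35),(.493,.179,.22,-35),(.493,.179,.05,-35)]); s=r.sense(); print(s['time_s'],s['joints'])
E
```

```text
scene rod_handle [ 0.4918 -0.3153  0.1374] 0.87
scene rod_handle [ 0.5021 -0.4159  0.1694] 0.74
scene rod_handle [ 0.5796 -0.3099  0.0946] 0.6
scene short_post_mid [0.4422 0.1382 0.0428] 0.64
scene short_post_mid [0.4953 0.1821 0.0427] 0.61
scene long_post_mid [0.4572 0.3302 0.0666] 0.62
top short_post_mid [0.4897 0.1754 0.05  ] 0.57
top short_post_mid [0.4441 0.1343 0.0471] 0.5
top long_post_mid [0.4618 0.3273 0.0548] 0.61
tcp [ 0.493  -0.3184  0.2513] yaw -64.6
(0.54, -0.03, 0.25, -35) -> [-24.03, -16.63, 0.15] -29.6
(0.493, 0.179, 0.22, -35) -> [-44.93, -21.35, 3.12] -29.6
(0.493, 0.179, 0.05, -35) -> [-44.97, -21.27, 20.12] -29.6
15.55 [-17.09871826  17.12596598  -2.61810407  -0.08234401 -69.96231468
  42.55875124]
```

{"method": "carry_out", "body": {"steps": [[[-24,-16.6,0],-110],[[-24,-16.6,0],-110],[[-24,-16.6,0],-110],[[-24,-16.6,0],-110],[[-24,-16.6,0],-110],[[-24,-16.6,0],-110],[[-24,-16.6,0],-110],[[-44.9,-21.3,3],-110],[[-44.9,-21.3,3],-110],[[-44.9,-21.3,3],-110],[[-44.9,-21.3,3],-110],[[-44.9,-21.3,3],-110],[[-44.9,-21.3,3],-110],[[-44.9,-21.3,3],-110],[[-44.9,-21.3,3],-110],[[-44.9,-21.3,3],-110],[[-44.9,-21.3,3],-110],[[-44.9,-21.3,3],-110]]}}

```text
time_s: 17.35
tcp_pos: [0.4929, 0.1781, 0.2212]
ee_rot: [[0.703, 0.711, 0.005], [0.711, -0.703, -0.0], [0.004, 0.004, -1.0]]
wrist_force: [0.6, 0.8, 0.5]
gripper_width: 0.698
```

```bash
python3 - <<'E'
from h import *
for c in("scene","top"):
    im=r.capture(c)
    for t in("rod_handle","short_post_mid",):
      for d in r.place_of(c,t): print(c,t,np.round(d['centre'],4),round(d['confidence'],2))
    for d in r.cut_out(c,"short_post_mid"):
        yx=np.argwhere(d['pixels']); print(c,atz(c,yx.mean(0)[::-1],.045),im[d['pixels']].mean(0),len(yx))
move([(.492,.18,.22,45),(.492,.18,.048,45)]); s=r.sense(); print(s['time_s'],s['joints'])
E
```

```text
scene rod_handle [ 0.5814 -0.3096  0.0949] 0.8
scene rod_handle [ 0.5024 -0.4156  0.1704] 0.79
scene rod_handle [ 0.4905 -0.3163  0.1321] 0.62
scene short_post_mid [0.4975 0.1789 0.0449] 0.69
scene short_post_mid [0.4453 0.1356 0.0436] 0.51
scene [0.44521444 0.13499071 0.045     ] [173.87692308 103.37692308  48.31923077] 260
top rod_handle [ 0.575  -0.3133  0.1001] 0.75
top rod_handle [ 0.4914 -0.3197  0.1327] 0.59
top short_post_mid [0.4866 0.1776 0.0504] 0.63
top [0.49156727 0.18163436 0.045     ] [205.64880952 192.20833333 147.92261905] 168
tcp [0.4927 0.1785 0.2211] yaw 45.4
(0.492, 0.18, 0.22, 45) -> [0.06, -0.15, 0.11] 0.4
(0.492, 0.18, 0.048, 45) -> [-0.0, -0.22, 17.31] 0.4
17.75 [ 37.79114941  12.11859922 -14.02491527   0.21907534 -63.62907847
  97.53752169]
```

{"method": "carry_out", "body": {"steps": [[[0,-0.2,4],0],[[0,-0.2,7],0],[[0,-0.2,10],0],[[0,-0.2,12],0],[[0,-0.2,14],0],[[0,-0.2,16],0],[[0,-0.2,17.3],0],[[0,-0.2,17.3],0],[[0,-0.2,17.3],0]]}}

```text
time_s: 18.65
tcp_pos: [0.4925, 0.18, 0.0484]
ee_rot: [[0.702, 0.713, 0.006], [0.713, -0.702, -0.0], [0.004, 0.004, -1.0]]
wrist_force: [0.3, 0.4, 0.5]
gripper_width: 0.703
```

{"method": "carry_out", "body": {"steps": [[[0,0,0],0],[[0,0,0],0],[[0,0,0],0],[[0,0,0],0],[[0,0,0],0],[[0,0,0],0],[[0,0,0],0]], "gripper": -1}}

```text
time_s: 19.35
tcp_pos: [0.4926, 0.1801, 0.0486]
ee_rot: [[0.701, 0.713, 0.006], [0.713, -0.702, -0.0], [0.004, 0.004, -1.0]]
wrist_force: [-0.2, 0.4, 1.8]
gripper_width: 0.293
```

{"method": "carry_out", "body": {"steps": [[[0,0,-1],0],[[0,0,-3],0],[[0,0,-6],0],[[0,0,-9],0],[[0,0,-12],0],[[0,0,-12],0],[[0,0,-12],0]]}}

```text
time_s: 20.05
tcp_pos: [0.4917, 0.1802, 0.1693]
ee_rot: [[0.702, 0.712, 0.007], [0.712, -0.702, 0.001], [0.005, 0.004, -1.0]]
wrist_force: [-1.1, -0.4, -0.8]
gripper_width: 0.292
```

```bash
python3 - <<'E'
from h import *
move([(.514,-.0275,.165,45)])
E
```

```text
tcp [0.4917 0.1802 0.1693] yaw 45.4
(0.514, -0.0275, 0.165, 45) -> [-13.24, 16.16, 0.43] 0.4
```

{"method": "carry_out", "body": {"steps": [[[-13.2,16.2,0.3],0],[[-13.2,16.2,0.3],0],[[-13.2,16.2,0.3],0],[[-13.2,16.2,0.3],0],[[-13.2,16.2,0.3],0],[[-13.2,16.2,0.3],0],[[-13.2,16.2,0.3],0],[[-13.2,16.2,0.3],0],[[-13.2,16.2,0.3],0]]}}

```text
time_s: 20.95
tcp_pos: [0.5145, -0.0262, 0.1661]
ee_rot: [[0.7, 0.714, 0.006], [0.714, -0.7, 0.001], [0.005, 0.004, -1.0]]
wrist_force: [-0.1, -0.3, -0.8]
gripper_width: 0.292
```

```bash
python3 - <<'E'
from h import *
I=[]
for c in("scene","top"):
    im=r.capture(c); x,y=proj(c,(.514,-.03,.12)).astype(int); print(c,x,y)
    I.append(cv2.resize(im[y-32:y+32,x-32:x+32,::-1],(400,400),interpolation=cv2.INTER_CUBIC))
    for t in("short_post_mid","socket"):
      for d in r.place_of(c,t): print(c,t,np.round(d['centre'],4),round(d['confidence'],2))
cv2.imwrite("pics/g5.png",np.hstack(I)); move([(.514,-.029,.165,45)])
E
```

```text
scene 248 185
scene short_post_mid [0.4439 0.1394 0.0447] 0.59
scene short_post_mid [ 0.5159 -0.0279  0.1615] 0.58
scene socket [ 0.5151 -0.0278  0.0846] 0.87
top 270 181
top short_post_mid [0.4442 0.1349 0.0479] 0.62
top socket [ 0.513  -0.0286  0.0852] 0.79
tcp [ 0.5146 -0.0271  0.1663] yaw 45.5
(0.514, -0.029, 0.165, 45) -> [-0.17, 0.09, 0.13] 0.5
```

View pics/g5.png

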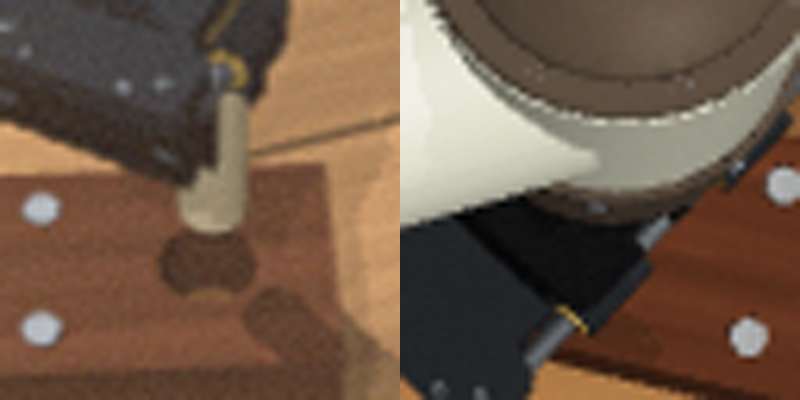

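```bash
python3 - <<'E'
from h import *
# bottom of post silhouette at crop row 234 : near rim point (centre minus nothing) ; centre row = 234-0.76*33
f=lambda u,v:(216+u/6.25-.5,153+v/6.25-.5)
print(atz("scene",f(212,234-25),.1177),atz("scene",f(208.5,260),.085))
E
```

```text
[ 0.5142562  -0.02780788  0.1177    ] [ 0.51251476 -0.02897693  0.085     ]
```

{"method": "carry_out", "body": {"steps": [[[-0.15,0,0],0],[[-0.15,0,1.5],0],[[-0.15,0,2.5],0],[[-0.15,0,3],0],[[-0.15,0,3.4],0],[[-0.15,0,3.8],0],[[-0.15,0,4.2],0],[[-0.15,0,4.5],0],[[-0.15,0,4.5],0]]}}

```text
time_s: 22.15
tcp_pos: [0.5136, -0.0282, 0.1209]
ee_rot: [[0.701, 0.713, 0.006], [0.713, -0.701, 0.001], [0.005, 0.004, -1.0]]
wrist_force: [-0.8, -0.2, -0.3]
gripper_width: 0.287
```

Bottom is about 13 mm inside the mouth, with no contact force. I'll go on down to the bottom.

{"method": "carry_out", "body": {"steps": [[[0,0,0.5],0],[[0,0,1],0],[[0,0,1.5],0],[[0,0,2],0],[[0,0,2.4],0],[[0,0,2.6],0],[[0,0,2.8],0],[[0,0,2.8],0]]}}

```text
time_s: 22.95
tcp_pos: [0.5138, -0.0282, 0.0935]
ee_rot: [[0.701, 0.713, 0.006], [0.713, -0.701, 0.001], [0.005, 0.004, -1.0]]
wrist_force: [-0.6, -0.3, 3.2]
gripper_width: 0.288
```

{"method": "carry_out", "body": {"steps": [[[0,0,0],0],[[0,0,0],0],[[0,0,0],0],[[0,0,0],0],[[0,0,0],0],[[0,0,-2],0],[[0,0,-5],0],[[0,0,-9],0],[[0,0,-13],0],[[-10,0,-16],0],[[-15,0,-16],0],[[-15,0,-16],0],[[-15,0,-16],0]], "gripper": 0.4}}

```text
time_s: 24.25
tcp_pos: [0.4045, -0.1375, 0.2541]
ee_rot: [[0.704, 0.711, 0.008], [0.711, -0.704, 0.001], [0.006, 0.005, -1.0]]
wrist_force: [0.6, -0.3, -0.3]
gripper_width: 0.699
```

```bash
python3 - <<'E'
from h import *
for c in("scene","top"):
    im=r.capture(c); 
    if c=="scene": cv2.imwrite("pics/end.png",cv2.resize(im[120:290,40:400,::-1],(792,374),interpolation=cv2.INTER_CUBIC))
    for t in("rod_handle","short_post_mid","long_post_mid"):
      for d in r.place_of(c,t): print(c,t,np.round(d['centre'],4),round(d['confidence'],2))
s=r.sense(); print(s['time_s'],s['tcp_pos'],s['wrist_force'])
E
```

```text
scene rod_handle [ 0.4996 -0.4162  0.1669] 0.86
scene rod_handle [ 0.4938 -0.3146  0.1344] 0.69
scene rod_handle [ 0.5831 -0.3088  0.092 ] 0.61
scene short_post_mid [ 0.5165 -0.0264  0.0904] 0.83
scene short_post_mid [0.4444 0.1382 0.0443] 0.74
scene long_post_mid [0.4606 0.3262 0.0668] 0.61
top rod_handle [ 0.4966 -0.4214  0.1681] 0.8
top rod_handle [ 0.5799 -0.3152  0.0981] 0.52
top rod_handle [ 0.5161 -0.0282  0.0831] 0.15
top short_post_mid [ 0.514  -0.0276  0.0952] 0.5
top long_post_mid [0.4661 0.3267 0.0568] 0.6
24.65 [ 0.40833344 -0.13466154  0.25231719] [ 0.25695308  0.38958675 -0.56052723]
```

View pics/end.png

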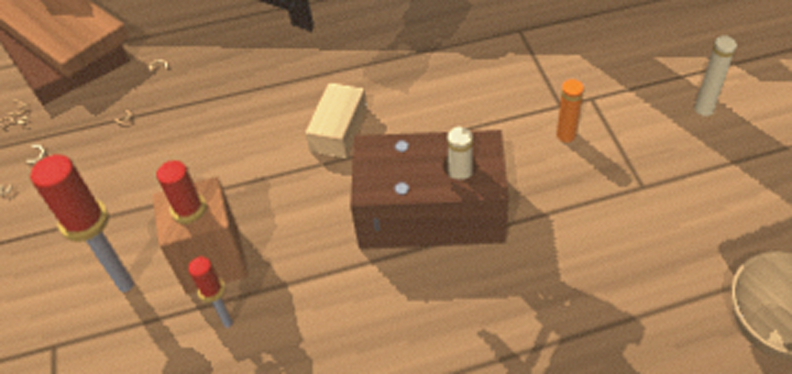

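The short post stands upright in the socket at (460,152) and the rod sits in its holder with the collar down at (180,190). The long post is untouched at (715,75). The network puts the post's middle at z of about 0.090 to 0.095, against 0.090 expected when fully home.

```bash
python3 -c "
from station import r
print(r.finish_job())"
```

```text
the job is handed in; nothing more can be done
None
```

The job is done and handed in at about 25 s of the 72 s allowed; the hand-in reports no verdict.

- **Probing:** I lowered the middle-sized rod into the socket. It touched bottom at about 15 N with its tip about 40 mm below the mouth, so the socket is 40 mm deep. I held it there for about 0.4 s, then put the rod back in its holder.
- **Post:** I stood the short post in the socket. It reached the bottom at the expected height with about 3 N of contact.

**Last checks:**
- **Short post:** upright, about 2 mm from the socket axis, with its middle at z of about 0.090 to 0.095 m (0.090 is fully home).
- **Rod:** the scene camera shows it in its holder about 3 mm from its start. The top camera did not report it in the last look, but had it within about 3 mm earlier, after I put it back.
- **Long post:** not touched.
- **Gripper:** open and clear of everything.

The two cameras differed by up to about 5 mm on the post's height and 10 mm on the long post's, which is network noise.

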